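Press a sample tube home in the reader's sprung cup and hold it there

ROBOT

A 6-joint arm with a two-finger parallel gripper is mounted at the origin on a cart in front of the work surface, level with it; the furniture and walls round the work are solid. World frame = base frame: x ahead of the robot, y to its left, z up, the work surface at z = 0. Lengths are in m, angles in degrees, forces in N, time in s.
With the tool pointing down it reaches from about 0.425 to 0.925 m from the base axis. Payload 12.5 kg.
Tool frame: the origin (TCP) lies between the finger pads; the fingertips stand 17 mm ahead of it and the grasp point (between the pads) lies 2 mm behind it (ctrl.tip_reach is the distance from the TCP to the fingertips, in m); z points along the fingers, y is the line along which they close (so a half turn about z gives the same grasp; the last joint's range is limited). The gripper opens to 85 mm and grips with 20 to 120 N. Pads are 22 mm wide; open, the fingers measure 114 mm over their backs; the gripper's body (76 mm by 85 mm) begins 54 mm behind the grasp point. The pads swing forward as they close: fully open they stand 13 mm farther back than shut.
Start: joints at [58.407, 28.126, 89.318, -0, 62.55, -6.05], TCP at [0.269, 0.564, 0.213] pointing down, gripper open.
Joint ranges: [-177.58, 177.58], [-47.91, 125.51], [2.72, 160], [-65.01, 245.01], [3.68, 167.84], [-153.87, 153.87]. Speed limits (degrees/s): [127.2, 127.2, 159.86, 180, 180, 180].

INTERFACE

Orientations are given as [roll, pitch, yaw] about the fixed x, y, z axes, in that order (R = Rz(yaw) Ry(pitch) Rx(roll)).
In Python, from workcell import ctrl gives the robot as it stands.
- The arm moves only by the tool step_arm, never from a script. Its argument "plan" is a list that holds one entry, the list of rows, each a list of 7 numbers: the shift along the tool's x, y, z normalised to -1 to 1, where 1 is 150 mm, then the turn, a rotation vector about the tool's x, y, z normalised to -1 to 1, where 1 is 2 rad, then the closure, from -1 (fully open) to 1 (shut). A call has 1 to 20 rows; each row is the pose to reach, as a shift and turn from the pose commanded when the call began, along the tool's axes at that moment; what a row does not reach only later rows make up. A row lasts 1/12 s, in which the tool goes at most 41.7 mm and 7.16 degrees, less where a joint would pass 70% of its speed; a pose out of reach is approached as far as the arm can. A call with a number of a shift or a turn outside -1 to 1 is refused whole. A call with a gripper value outside its range is refused whole. The fingers move at their own pace and stop on an object; "squeeze" is the grip in N (left out, the last holds). Time passes only in rows, so rows that repeat a pose let the fingers close. It gives the time, the measured TCP pose, the force, the opening and the grip force at its end, in the units of the state.
- ctrl.observe(): the state, without advancing time (a new reading comes with each control period).
- ctrl.read_camera(name): name is "scene" or "top" or "wrist"; returns the picture (400x640x3 uint8, red, green, blue); there is no depth.
- ctrl.camera_model(name): a dict with "fx", "fy", "cx", "cy" (pixels), "R" (3x3) and "t" (3): a world point X has camera coordinates R X + t; the wrist camera has in their place "tool_from_camera" (4x4, takes a point from camera to tool coordinates, whose origin is the TCP and whose axes are the flange's). Camera axes: x right, y down, z forward; pixel columns grow to the right and rows downward; lengths in m; the calibration is good to about 2 mm. A picture is of the moment at which its call begins: read the wrist's pose just before it. camera_model takes no time and is no camera call.
- ctrl.finish_job(): hands the job in; it is judged then, once.
The state is a dict: "time": time; "q": joint angles; "joint_velocities": joint speeds; "joint_efforts": joint torques, N m; "ee_pos": TCP position; "orientation": TCP orientation; "force": force on the tool from outside, world axes, zero at the start; "torque": the same for the moment, N m; "gripper_width": opening from 0.0 (shut) to 1.0 (fully open); "finger_force": force on a finger pad.
Only numpy, scipy, OpenCV 4.12 (cv2) and the standard library are available. Lean on these libraries where they do the work, as an engineer would, in place of code of your own. Each camera call takes 0.05 s, during which the arm holds its last target. There are 200 camera calls.

TASK

Lift the loose dust cap off the reader's sprung cup and set it, plug down, into the hole of the low cap holder. Then take the sample tube from its stand, put it foot down into the cup and press it gently straight down against the spring until the cup is fully home on its hard stop. Finish while still holding the tube pressed down there: do not let go, and leave the things around where they stand.

Things in the scene. Friction and masses are not known exactly. Their poses are not given: they have to be found in the camera images.
- reader: Fixed white instrument housing, 110 (x) x 90 (y) x 60 high mm, stands on the bench. Origin: centre of its underside; x points to its back (the side away from the small black display), z up.
- cup (a joint): Travel of the sprung cup down into the reader, m: 0 = up, 0.010 = fully down on the hard stop, where the underside of its square flange meets the reader's top. A spring pushes it up with about 3 N at 0 and 7 N at 0.010, so any force above about 8 N on the tube takes it to the stop and keeps it there. More than 50 N on the cup would be forcing it.
- cup_mouth (a point): Centre of the upper face of the cup's bare-metal flange (44 x 44 x 10 mm), 80 mm above the bench while the cup is up; goes down with the cup. Here opens the upright round hole of 15.6 mm diameter and 40 mm depth, with a 3 mm wide chamfer at the mouth. The dust cap sits on it at first.
- cup_floor (a point): Centre of the flat floor of the cup's hole, 40 mm below cup_mouth; moves with the cup. z up.
- cap_grip (a point): Grip point of the loose grey dust cap, on its axis, 12 mm below the top of its upright round knob. Knob: 18 mm diameter, its top 34 mm above the cap's disc. Disc: 40 mm diameter, 6 mm thick, its underside 28 mm below this point. Below the disc a plug of 12 mm diameter, 14 mm long. The cap weighs about 35 g and lifts straight off.
- cap_seat (a point): Centre of the underside of the dust cap's disc (28 mm below cap_grip); it rests on the cup's flange at first. z runs up along the knob.
- dust_cap: The dust cap; same origin as cap_seat.
- holder_mouth (a point): Centre of the top face of the cap holder, a fixed low square grey block, 64 x 64 x 30 mm high. Here opens its upright hole, 22 mm diameter, 22 mm deep, chamfered 4 mm; the cap's plug goes in and the disc rests on the block's top. z up.
- stand_mouth (a point): Centre of the top face of the tube stand, a fixed narrower, taller square grey block, 44 x 44 x 42 mm high, with a hole of 16.5 mm diameter and 32 mm depth, in which the sample tube stands upright.
- tube_cap (a point): Centre of the cap of the loose sample tube, 72 mm above its foot. The cap is 16 mm in diameter and 18 mm high (from 9 mm below to 9 mm above this point) and fixed to the tube; grip the tube by it. At first 82 mm above the bench. It is the one tube that stands alone in the tube stand; the tubes in the wire rack further back are no part of the job.
- tube_foot (a point): Centre of the flat foot of the sample tube; the tube is 81 mm long, its shank 12.4 mm in diameter, about 15 g. In the cup 41 mm of the tube stand out above the flange.
- sample_tube: The sample tube; origin at tube_foot, z along the tube to its cap.
- petri_dish: Bystander: loose shallow round dish between the amber bottle and the roll of tape, 62 mm across, 15 mm high, origin under its centre.
- amber_bottle: Bystander: loose amber bottle with a black cap, 48 mm across, 90 mm high, origin under its centre.
- paper_tape: Bystander: loose roll of paper tape lying flat, 75 mm across, 24 mm high, origin under its centre.

How it is judged (in metres and radians):
On the way, in this order (a step that is already met when the one before it is completed fails the run):
1. the dust cap is set into the cap holder and let go (horizontal distance between cap_seat and holder_mouth below 0.007 m and z of cap_seat in the frame of holder_mouth between -0.003 and 0.003 m and angle between dust_cap's own z axis and vertical below 0.1 rad and contact force between each of the arm, the fingers and dust_cap below 0.1 N), for 0.2 s.
2. the tube, held by the fingers, has pressed the cup home (value of joint cup above 0.009 m and horizontal distance between tube_foot and cup_floor below 0.004 m and z of tube_foot in the frame of cup_floor below 0.003 m and angle between sample_tube's own z axis and vertical below 0.15 rad and contact force between the fingers and sample_tube above 1 N), for 0.2 s.
At the end, for the whole second after the job is handed in: Fingers touch the tube (over 1 N); it stands on the cup floor (3 mm high, 4 mm sideways, tilt under 0.15 rad) and holds the cup at rest at least 9 of its 10 mm down; the dust cap is upright, untouched, in the holder, within 3 mm of its top and 7 mm of the hole centre (all of step 1 and all of step 2 and velocity of joint cup between -0.01 and 0.01 m/s); the arm keeps its last pose, push and grip.
It fails at once if the cup is forced: over 50 N between the tube and the reader (contact force between sample_tube and reader above 50 N).
It fails at once if the dish is disturbed (moved over 20 mm) (distance of petri_dish from where it was at the start of the episode above 0.02 m).
It fails at once if the amber bottle is disturbed (moved over 20 mm) (distance of amber_bottle from where it was at the start of the episode above 0.02 m).
It fails at once if the roll of tape is disturbed (moved over 20 mm) (distance of paper_tape from where it was at the start of the episode above 0.02 m).
It also fails if it takes over 61 s, if anything falls off the work surface, if the arm or the gripper's body presses on something with over 40 N, if the wrist force passes 120 N, or if a joint passes its speed limit or range.

## Working session

There is one attempt and no reset: what is moved stays moved. The work goes in short steps, Python scripts to look and compute and a tool call to move; the robot and the scene stay as the last step left them, time stands still between calls to the robot, and variables do not carry over. Pictures are saved under pics/ and viewed, at most 10 in all, crops included, and the job is handed in when it is done.

Besides the shell and the picture viewer there is one more tool, called after "Emit:" in YAML: its name, and indented under it one key for each argument. step_arm: Moves the arm, as the interface text tells. Its arguments: {"type":"object","properties":{"plan":{"type":"array"},"squeeze":{"type":"number"}},"required":["plan"]}

```bash
mkdir -p pics; ls; python3 - <<'E'
from workcell import ctrl
import cv2
s=ctrl.observe();print(s)
for n in("scene","top"):
    cv2.imwrite(f"pics/{n}0.png",ctrl.read_camera(n)[:,:,::-1])
    print(n,ctrl.camera_model(n))
print(ctrl.camera_model("wrist"),ctrl.tip_reach)
E
```

```text
pics
{'time': 0.0, 'q': array([ 5.84078926e+01,  2.81634942e+01,  8.93492643e+01, -6.62025930e-04,
        6.25506190e+01, -6.05145900e+00]), 'joint_velocities': array([-0.05060173, -0.05014117, -0.05661632,  0.07435658, -0.0983198 ,
        0.07117401]), 'joint_efforts': array([-2.06375422e-03, -6.18453240e+01, -2.61588335e+01, -1.97915138e-04,
        4.10179389e-03, -2.66731303e-05]), 'ee_pos': array([0.2693326 , 0.56371861, 0.21234001]), 'orientation': array([-1.79936914e+02, -6.09747737e-03,  1.54459654e+02]), 'force': array([-0.66336601,  0.28514358, -0.46829616]), 'torque': array([-0.00867519,  0.01363227,  0.02429223]), 'finger_force': 0.0, 'gripper_width': 1.0012673503179241}
scene {'fx': 507.9233646374117, 'fy': 507.9233646374117, 'cx': 317.94970026812643, 'cy': 192.38305746911598, 'R': array([[ 0.78156322, -0.623582  , -0.01744747],
       [-0.41139913, -0.494197  , -0.76584599],
       [ 0.46894529,  0.60573493, -0.64278729]]), 't': array([-0.35991464,  0.32322116,  0.7278006 ])}
top {'fx': 400.18141816736266, 'fy': 400.18141816736266, 'cx': 321.58800071899446, 'cy': 195.41040291544815, 'R': array([[-0.01827388, -0.99946122, -0.02726401],
       [-0.99900325,  0.01936264, -0.04021934],
       [ 0.04072557,  0.02650187, -0.99881884]]), 't': array([0.0934974 , 0.53190324, 0.93824838])}
{'fx': 328.94557941629796, 'fy': 328.94557941629796, 'cx': 319.72866580880685, 'cy': 194.15454743524504, 'tool_from_camera': array([[-4.54861408e-04, -9.44710312e-01, -3.27905808e-01,
         8.43333122e-02],
       [ 9.99999771e-01, -5.94003454e-04,  3.24178110e-04,
        -1.43453085e-04],
       [-5.01031586e-04, -3.27905585e-01,  9.44710366e-01,
        -1.61364383e-01],
       [ 0.00000000e+00,  0.00000000e+00,  0.00000000e+00,
         1.00000000e+00]])} 0.017
```

View pics/scene0.png

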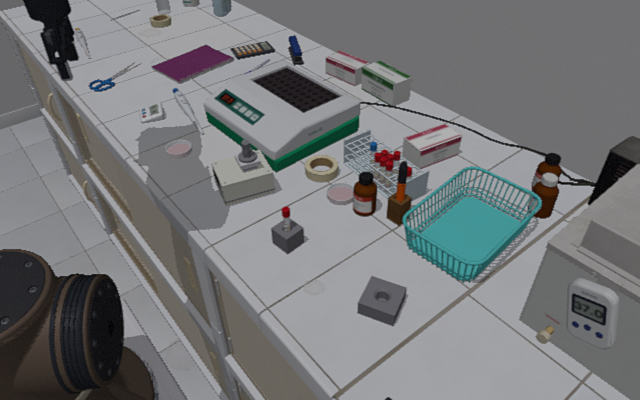

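View pics/top0.png

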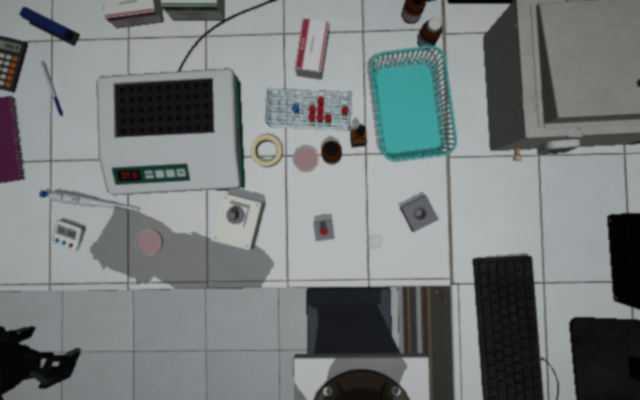

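The scene view shows the cap knob at about (248,148), the red tube cap at (286,211) and the holder at (383,297). In the top view they are at (236,213), (323,230) and (419,212).

```bash
cat > h.py <<'E'
from workcell import ctrl
import numpy as np, cv2
from scipy.spatial.transform import Rotation as Ro
def cam(n, s=None):
    m=ctrl.camera_model(n); K=np.array([[m['fx'],0,m['cx']],[0,m['fy'],m['cy']],[0,0,1]])
    if n!='wrist': return K,np.array(m['R']),np.array(m['t'])
    T=np.eye(4); T[:3,:3]=Ro.from_euler('xyz',s['orientation'],degrees=True).as_matrix(); T[:3,3]=s['ee_pos']
    T=np.linalg.inv(T@m['tool_from_camera']); return K,T[:3,:3],T[:3,3]
def ray(c,uv,z):
    K,R,t=c; o=-R.T@t; d=R.T@np.linalg.solve(K,[uv[0],uv[1],1]); return o+d*(z-o[2])/d[2]
def proj(c,X):
    K,R,t=c; p=K@(R@np.array(X)+t); return p[:2]/p[2]
def tri(c1,u1,c2,u2):
    P=[c[0]@np.c_[c[1],c[2]] for c in(c1,c2)]
    X=cv2.triangulatePoints(P[0],P[1],np.array(u1,float),np.array(u2,float))[:,0]; return X[:3]/X[3]
def look(n,name=None):
    s=ctrl.observe(); im=ctrl.read_camera(n)[:,:,::-1].copy()
    if name: cv2.imwrite(f'pics/{name}.png',im)
    return im,cam(n,s),s
def blobs(mask,amin=20):
    n,l,st,ce=cv2.connectedComponentsWithStats(mask.astype(np.uint8)); return [(st[i,4],st[i,:4],ce[i]) for i in range(1,n) if st[i,4]>=amin]
E
python3 - <<'E'
from h import *
im=cv2.imread('pics/top0.png').astype(int); ct=cam('top'); cs=cam('scene')
b,g,r=im[:,:,0],im[:,:,1],im[:,:,2]
red=(r>g+60)&(r>b+60)
for a in blobs(red,5): print('red',a)
sc=cv2.imread('pics/scene0.png').astype(int); rs=(sc[:,:,2]>sc[:,:,1]+80)
for a in blobs(rs,10): print('sred',a)
print('tube',ray(ct,(323,230),.091),tri(ct,(323,230),cs,(286,208)))
print('cap',ray(ct,(236,213),.12),tri(ct,(236,213),cs,(248,144)))
print('hold',ray(ct,(419,212),.03),tri(ct,(419,212),cs,(383,295)))
# reader corners and others
for n,u,z in [('rd',(228,192),.06),('rd',(265,202),.06),('rd',(250,248),.06),('rd',(214,239),.06),('tape',(267,150),.024),('dish',(305,158),.015),('bot',(331,150),.09),('inc',(242,190),.1)]:print(n,ray(ct,u,z).round(3))
v=np.vstack([im[180:260,180:280],im[180:260,380:480]])
big=np.hstack([cv2.resize(im[175:265,190:290].astype(np.uint8),(400,360),interpolation=2),cv2.resize(im[175:265,350:450].astype(np.uint8),(400,360),interpolation=2)])
cv2.imwrite('pics/crop0.png',big)
E
```

```text
red (np.int32(18), array([303,  23,   4,  13], dtype=int32), array([304.66666667,  28.5       ]))
red (np.int32(38), array([298,  51,   5,  15], dtype=int32), array([299.89473684,  58.05263158]))
red (np.int32(26), array([318,  98,   5,   6], dtype=int32), array([320.15384615, 100.34615385]))
red (np.int32(28), array([318, 105,   5,   8], dtype=int32), array([320. , 108.5]))
red (np.int32(26), array([309, 106,   6,   6], dtype=int32), array([311.5       , 108.30769231]))
red (np.int32(26), array([343, 107,   5,   6], dtype=int32), array([344.84615385, 109.65384615]))
red (np.int32(29), array([309, 113,   5,   7], dtype=int32), array([311.10344828, 116.17241379]))
red (np.int32(28), array([317, 114,   6,   6], dtype=int32), array([319.32142857, 116.57142857]))
red (np.int32(27), array([325, 115,   6,   6], dtype=int32), array([327.59259259, 117.25925926]))
red (np.int32(27), array([321, 229,   5,   6], dtype=int32), array([322.92592593, 231.40740741]))
sred (np.int32(10), array([436, 125,   9,   4], dtype=int32), array([440.4, 126.6]))
sred (np.int32(15), array([408, 134,  13,   5], dtype=int32), array([413.93333333, 135.86666667]))
sred (np.int32(186), array([375, 150,  25,  17], dtype=int32), array([386.       , 157.2688172]))
sred (np.int32(23), array([407, 167,   4,   9], dtype=int32), array([408.82608696, 170.52173913]))
sred (np.int32(38), array([282, 207,   7,  10], dtype=int32), array([285.31578947, 210.39473684]))
tube [0.45521385 0.07967811 0.091     ] [0.45352808 0.08087226 0.08881248]
cap [0.49548275 0.26214567 0.12      ] [0.49285582 0.26482428 0.11624491]
hold [ 0.49012223 -0.14139385  0.03      ] [ 0.48915047 -0.14165215  0.02519247]
rd [0.543 0.294 0.06 ]
rd [0.519 0.21  0.06 ]
rd [0.416 0.246 0.06 ]
rd [0.438 0.327 0.06 ]
tape [0.643 0.21  0.024]
dish [0.623 0.121 0.015]
bot [0.629 0.059 0.09 ]
inc [0.545 0.253 0.1  ]
```

View pics/crop0.png

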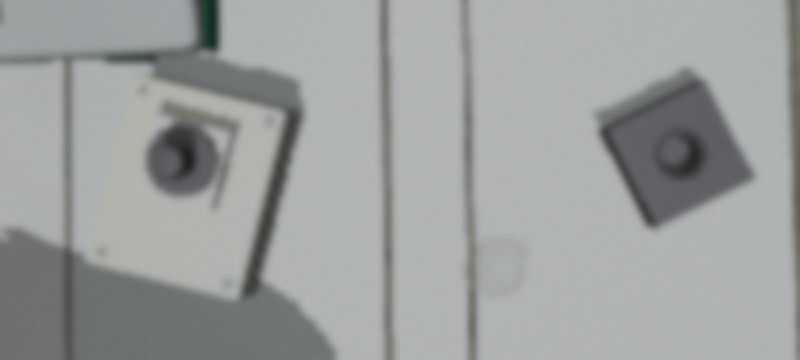

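The crop shows the dust cap on the reader, with the knob top at about top-view (233.5,215). The holder hole is at about (519.5,213), in front of which nothing stands.

Emit:
step_arm:
  plan:
    - [[-1, -0.6, 0, 0, 0, -0.223, -1], [-1, -0.6, 0, 0, 0, -0.223, -1], [-1, -0.6, 0, 0, 0, -0.223, -1], [-1, -0.6, 0, 0, 0, -0.223, -1], [-1, -0.6, 0, 0, 0, -0.223, -1], [-1, -0.6, 0, 0, 0, -0.223, -1], [-1, -0.6, 0, 0, 0, -0.223, -1], [-1, -0.6, 0, 0, 0, -0.223, -1]]
  squeeze: 25

```text
time: 0.77
ee_pos: [0.3656, 0.4188, 0.2128]
orientation: [180.0, -0.0, 180.0]
force: [0.6, 0.2, -0.1]
gripper_width: 1.004
finger_force: 0.0
```

Emit:
step_arm:
  plan:
    - [[-0.85, -1, 0, 0, 0, 0, -1], [-0.85, -1, 0, 0, 0, 0, -1], [-0.85, -1, 0, 0, 0, 0, -1], [-0.85, -1, 0, 0, 0, 0, -1], [-0.85, -1, 0, 0, 0, 0, -1], [-0.85, -1, 0, 0, 0, 0, -1], [-0.85, -1, 0, 0, 0, 0, -1], [-0.85, -1, 0, 0, 0, 0, -1], [-0.85, -1, 0, 0, 0, 0, -1]]

```text
time: 1.52
ee_pos: [0.4926, 0.2696, 0.2128]
orientation: [180.0, -0.0, -179.9]
force: [-0.5, 0.2, 0.1]
gripper_width: 1.0
finger_force: 0.0
```

```bash
python3 - <<'E'
from h import *
im,c,s=look('wrist','w1'); print(s['ee_pos'],s['orientation'],s['force'])
print(proj(c,[.491,.267,.12]), proj(c,[.491,.267,.086]))
E
```

```text
[0.49261856 0.26956464 0.21281762] [ 1.79989320e+02 -1.87909519e-02 -1.79886117e+02] [-0.49518127  0.1972723   0.09055362]
[316.78655147 187.81634328] [317.08593165 176.25317123]
```

View pics/w1.png

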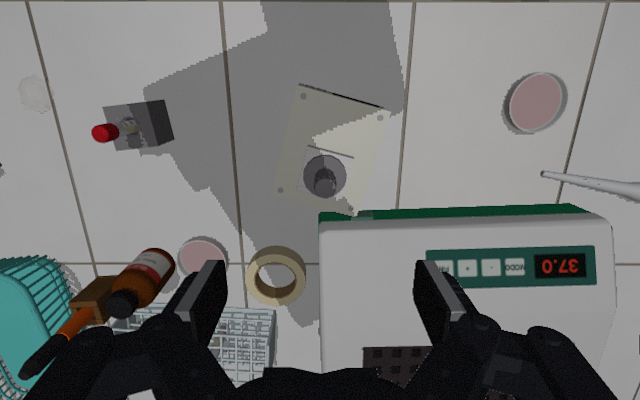

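The wrist view shows the knob top near (324,187) and the disc near (325,176), next to the incubator edge at (320,215). The tube cap is at (105,132).

```bash
python3 - <<'E'
from h import *
im=cv2.imread('pics/w1.png'); g=cv2.cvtColor(im,6)
cr=cv2.resize(im[145:215,280:370],None,fx=8,fy=8,interpolation=cv2.INTER_NEAREST); cv2.imwrite('pics/c1.png',cr)
print(g[176,300:350]); print(g[186,300:350]); print(g[190,300:350]);print(g[150:205,324])
E
```

```text
[120 120 123  79  67  68  69  69  71  69  70  67  70  71  67  47  41  38
  45  41  41  46  43  51  54  45  39  43  49  57  55  51  49  52  60  87
  99 102 101 100 100 100  98  99  97  96 137 164 166 164]
[119 116 118 118 120  98  75  67  70  70  71  68  69  62  40  58  71  70
  71  68  71  71  72  70  68  70  69  70  68  69  70  68  76  96 100  78
  90  98  96 100  99  96  96 108 156 157 162 163 163 164]
[119 121 119 123 121 123 123 124 108  85  68  66  70  69  61  59  67  69
  70  69  68  68  70  71  69  67  68  70  67  66  68  68  69  68  63  71
  95  99  97  97 123 148 163 163 161 162 162 162 163 163]
[116 160 170 171 149  67 103  99  98 100  96  97  97  96  98  92  67  65
  45  40  39  43  42  40  41  46  54  50  52  70  72  72  72  71  69  72
  68  69  69  68  69  68  72  67  68  69  66  70  97 119 118 120 118 118
 118]
```

View pics/c1.png

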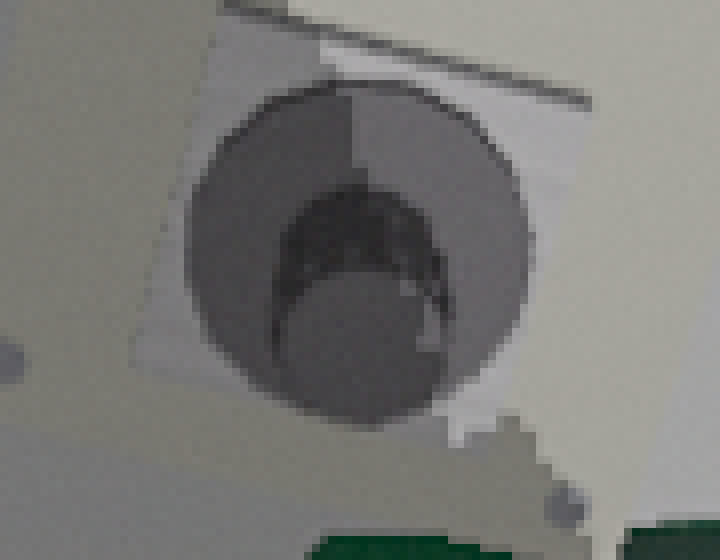

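Crop: knob top centre (325.5,188.5), disc centre about (324.8,175.8).

```bash
python3 - <<'E'
from h import *
s=ctrl.observe(); c=cam('wrist',s)
print(ray(c,(325.3,188.3),.12),ray(c,(324.8,175.8),.086),s['ee_pos'])
print('tube',ray(c,(105,132),.091))
print('incub corner',[ray(c,(320,214),z).round(3) for z in(.05,.1,.13)])
E
```

```text
[0.49145178 0.27385728 0.12      ] [0.4906126  0.27395336 0.086     ] [0.49263125 0.26950475 0.21288269]
tube [0.45060026 0.08562937 0.091     ]
incub corner [array([0.543, 0.27 , 0.05 ]), array([0.522, 0.27 , 0.1  ]), array([0.51, 0.27, 0.13])]
```

Emit:
step_arm:
  plan:
    - [[0.01, 0.029, 0.25, 0, 0, 0, -1], [0.01, 0.029, 0.4, 0, 0, 0, -1], [0.01, 0.029, 0.55, 0, 0, 0, -1], [0.01, 0.029, 0.65, 0, 0, 0, -1], [0.01, 0.029, 0.695, 0, 0, 0, -1], [0.01, 0.029, 0.695, 0, 0, 0, -1], [0.01, 0.029, 0.695, 0, 0, 0, -1], [0.01, 0.029, 0.695, 0, 0, 0, 0], [0.01, 0.029, 0.695, 0, 0, 0, 0.3], [0.01, 0.029, 0.695, 0, 0, 0, 0.5], [0.01, 0.029, 0.695, 0, 0, 0, 1], [0.01, 0.029, 0.695, 0, 0, 0, 1], [0.01, 0.029, 0.695, 0, 0, 0, 1], [0.01, 0.029, 0.695, 0, 0, 0, 1], [0.01, 0.029, 0.695, 0, 0, 0, 1], [0.01, 0.029, 0.695, 0, 0, 0, 1], [0.01, 0.029, 0.695, 0, 0, 0, 1], [0.01, 0.029, 0.695, 0, 0, 0, 1]]
  squeeze: 25

```text
time: 3.07
ee_pos: [0.4921, 0.2724, 0.1086]
orientation: [180.0, 0.0, -180.0]
force: [-0.7, 0.1, 1.7]
gripper_width: 0.0
finger_force: 0.0
```

The fingers shut on nothing, so I'll look before doing anything else.

```bash
python3 - <<'E'
from h import *
im,c,s=look('wrist','w2'); im2,_,_=look('scene'); print(s['ee_pos'],s['gripper_width'],s['force'])
a=cv2.resize(im2[110:230,190:330],(467,400),interpolation=cv2.INTER_CUBIC)
cv2.imwrite('pics/c2.png',np.hstack([cv2.resize(im[50:400,150:500],(330,330)),cv2.resize(a,(385,330))]))
E
```

```text
[0.49206076 0.27244874 0.10864036] 0.00039969055303932713 [-0.7461695   0.11103008  1.65509086]
```

View pics/c2.png

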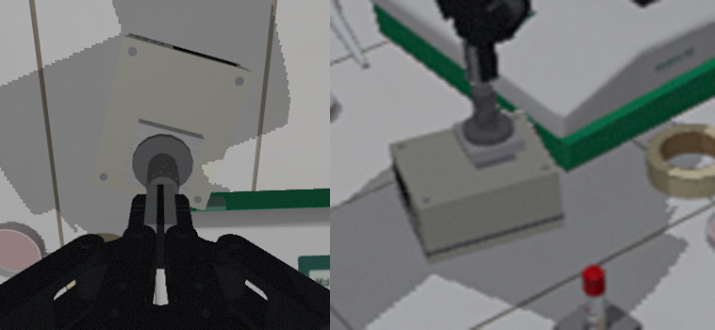

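```bash
python3 - <<'E'
from h import *
s=ctrl.observe(); cs=cam('scene'); p=s['ee_pos']
f=lambda X:((proj(cs,X)-[190,110])*[385/140,330/120]+[330,0]).round(0)
print('tip',f(p-[0,0,.017]),'tcp',f(p),'-40',f(p+[0,0,.04]))
for z in(.08,.086,.12):print('cap',z,f([.491,.2735,z]))
cw=cam('wrist',s); w=lambda X:((proj(cw,X)-[150,50])*330/350).round(0)
print('w tip',w(p-[0,0,.017]),'tcp',w(p),[w([.491,.2735,z]) for z in(.08,.086,.12)])
E
```

```text
tip [489. 116.] tcp [487.  98.] -40 [481.  53.]
cap 0.08 [489. 129.]
cap 0.086 [488. 122.]
cap 0.12 [483.  85.]
w tip [160. 169.] tcp [160. 182.] [array([162., 161.]), array([162., 164.]), array([162., 190.])]
```

The geometry says the knob lies exactly between the pads, which contradicts the opening readout. I'll test it with a small lift.

Emit:
step_arm:
  plan:
    - [[0, 0, -0.06, 0, 0, 0, 1], [0, 0, -0.12, 0, 0, 0, 1], [0, 0, -0.2, 0, 0, 0, 1], [0, 0, -0.28, 0, 0, 0, 1], [0, 0, -0.36, 0, 0, 0, 1], [0, 0, -0.4, 0, 0, 0, 1], [0, 0, -0.4, 0, 0, 0, 1], [0, 0, -0.4, 0, 0, 0, 1]]

```text
time: 3.83
ee_pos: [0.4921, 0.2725, 0.169]
orientation: [180.0, 0.0, -180.0]
force: [-0.2, -0.2, 0.4]
gripper_width: 0.0
finger_force: 0.0
```

```bash
python3 - <<'E'
from h import *
im,c,s=look('wrist','w3'); im2,_,_=look('scene','s3'); print(s['ee_pos'],s['gripper_width'],s['finger_force'],s['force'])
a=cv2.resize(im2[90:210,190:330],(467,400),interpolation=cv2.INTER_CUBIC)
cv2.imwrite('pics/c3.png',np.hstack([cv2.resize(im[100:300,220:420],(400,400),interpolation=cv2.INTER_CUBIC),a[:,:400]]))
E
```

```text
[0.49205659 0.27245417 0.16903789] 0.00019931200968373636 0.0 [-0.15401579 -0.22562251  0.41865235]
```

View pics/c3.png

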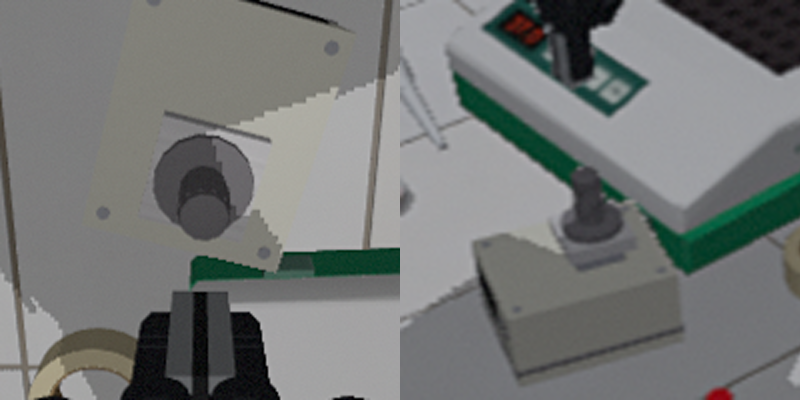

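The lift left the cap on the cup. The fingertips appear at wrist row ~245, where the stated geometry puts them at ~230, so the true tip position has to be measured.

```bash
python3 - <<'E'
from h import *
s=ctrl.observe(); cs=cam('scene'); ct=cam('top'); cw=cam('wrist',s); p=s['ee_pos']
f=lambda X:((proj(cs,X)-[190,90])*3.333+[400,0]).round(0)
w=lambda X:((proj(cw,X)-[220,100])*2).round(0)
for dx,zt in[(0,.017),(0,.0),(0,-.023),(.021,.017),(-.011,-.023)]: 
    X=p+[dx,0,-zt]; print(dx,zt,f(X),w(X))
print('knobtop',f([.491,.2735,.12]),w([.491,.2735,.12]))
# triangulate seen tip
X=tri(cs,(190+172/3.333,90+84/3.333),cw,(220+101,100+145)); print('tip seen',X,X-p)
E
```

```text
0 0.017 [582. 128.] [200. 260.]
0 0.0 [579. 104.] [200. 286.]
0 -0.023 [575.  70.] [200. 331.]
0.021 0.017 [611. 116.] [200. 321.]
-0.011 -0.023 [559.  77.] [200. 290.]
knobtop [586. 170.] [204. 218.]
tip seen [0.48784313 0.27239362 0.18264316] [-3.94426338e-03  7.31601349e-05  1.44122969e-02]
```

Triangulation puts the shut fingertips about 14 mm behind the TCP, not 17 mm ahead. The fingers therefore closed just above the knob. I'll go about 29 mm deeper, with the fingers wide open, and check the force.

Emit:
step_arm:
  plan:
    - [[0.007, 0.009, 0, 0, 0, 0, -1], [0.007, 0.009, 0, 0, 0, 0, -1], [0.007, 0.009, 0, 0, 0, 0, -1], [0.007, 0.009, 0, 0, 0, 0, -1], [0.007, 0.009, 0, 0, 0, 0, -1], [0.007, 0.009, 0, 0, 0, 0, -1], [0.007, 0.009, 0.1, 0, 0, 0, -1], [0.007, 0.009, 0.2, 0, 0, 0, -1], [0.007, 0.009, 0.3, 0, 0, 0, -1], [0.007, 0.009, 0.4, 0, 0, 0, -1], [0.007, 0.009, 0.46, 0, 0, 0, -1], [0.007, 0.009, 0.5, 0, 0, 0, -1], [0.007, 0.009, 0.53, 0, 0, 0, -1], [0.007, 0.009, 0.56, 0, 0, 0, -1], [0.007, 0.009, 0.58, 0, 0, 0, -1], [0.007, 0.009, 0.59, 0, 0, 0, -1], [0.007, 0.009, 0.59, 0, 0, 0, -1], [0.007, 0.009, 0.59, 0, 0, 0, -1]]

```text
time: 5.43
ee_pos: [0.4912, 0.2739, 0.0804]
orientation: [180.0, 0.0, -180.0]
force: [0.2, -0.2, 0.7]
gripper_width: 0.996
finger_force: 0.0
```

Emit:
step_arm:
  plan:
    - [[0, 0, 0, 0, 0, 0, -0.5], [0, 0, 0, 0, 0, 0, 0], [0, 0, 0, 0, 0, 0, 0.3], [0, 0, 0, 0, 0, 0, 0.5], [0, 0, 0, 0, 0, 0, 1], [0, 0, 0, 0, 0, 0, 1], [0, 0, 0, 0, 0, 0, 1], [0, 0, 0, 0, 0, 0, 1], [0, 0, 0, 0, 0, 0, 1], [0, 0, 0, 0, 0, 0, 1]]
  squeeze: 25

```text
time: 6.27
ee_pos: [0.491, 0.2738, 0.0803]
orientation: [180.0, 0.0, -180.0]
force: [-0.7, 0.4, 2.7]
gripper_width: 0.201
finger_force: 26.4
```

The knob is gripped: opening 17 mm, 26 N. Lift and carry towards the holder.

Emit:
step_arm:
  plan:
    - [[0, 0, -0.1, 0, 0, 0, 1], [0, 0, -0.2, 0, 0, 0, 1], [0, 0, -0.35, 0, 0, 0, 1], [0, 0, -0.5, 0, 0, 0, 1], [0, 0, -0.65, 0, 0, 0, 1], [0, 0, -0.8, 0, 0, 0, 1], [0, -0.15, -0.8, 0, 0, 0, 1], [0, -0.35, -0.8, 0, 0, 0, 1], [0, -0.55, -0.8, 0, 0, 0, 1], [0, -0.75, -0.8, 0, 0, 0, 1], [0, -0.95, -0.8, 0, 0, 0, 1]]

```text
time: 7.18
ee_pos: [0.4907, 0.13, 0.2001]
orientation: [180.0, -0.0, -180.0]
force: [0.8, 0.4, 0.1]
gripper_width: 0.192
finger_force: 26.3
```

Emit:
step_arm:
  plan:
    - [[0, -0.2, 0, 0, 0, 0, 1], [0, -0.4, 0, 0, 0, 0, 1], [0, -0.6, 0, 0, 0, 0, 1], [0, -0.8, 0, 0, 0, 0, 1], [0, -1, 0, 0, 0, 0, 1]]

```text
time: 7.6
ee_pos: [0.4907, -0.0202, 0.2001]
orientation: [180.0, -0.0, -180.0]
force: [0.7, -0.0, 0.1]
gripper_width: 0.196
finger_force: 26.3
```

Emit:
step_arm:
  plan:
    - [[0, -0.2, 0, 0, 0, 0, 1], [0, -0.4, 0, 0, 0, 0, 1], [0, -0.55, 0, 0, 0, 0, 1], [0, -0.68, 0, 0, 0, 0, 1], [0, -0.78, 0, 0, 0, 0, 1], [0, -0.82, 0, 0, 0, 0, 1], [0, -0.82, 0, 0, 0, 0, 1], [0, -0.82, 0, 0, 0, 0, 1]]

```text
time: 8.27
ee_pos: [0.4909, -0.1413, 0.2]
orientation: [180.0, -0.0, 180.0]
force: [0.1, 0.4, -0.2]
gripper_width: 0.198
finger_force: 26.3
```

```bash
python3 - <<'E'
from h import *
im,c,s=look('wrist','w4'); print(s['ee_pos'],s['gripper_width'],s['finger_force'],s['force'])
print(proj(c,[.49,-.141,.03]),proj(c,s['ee_pos']),proj(c,s['ee_pos']+[0,0,.006]))
cv2.imwrite('pics/w4z.png',cv2.resize(im[90:290,200:440],(720,600),interpolation=cv2.INTER_CUBIC))
E
```

```text
[ 0.49090888 -0.14134298  0.1999557 ] 0.1984595753967054 26.276207864284515 [ 0.12484539  0.36952387 -0.24504061]
[320.15563773 165.39834911] [320.11484042 243.10318715] [320.13484105 248.40147102]
```

View pics/w4z.png

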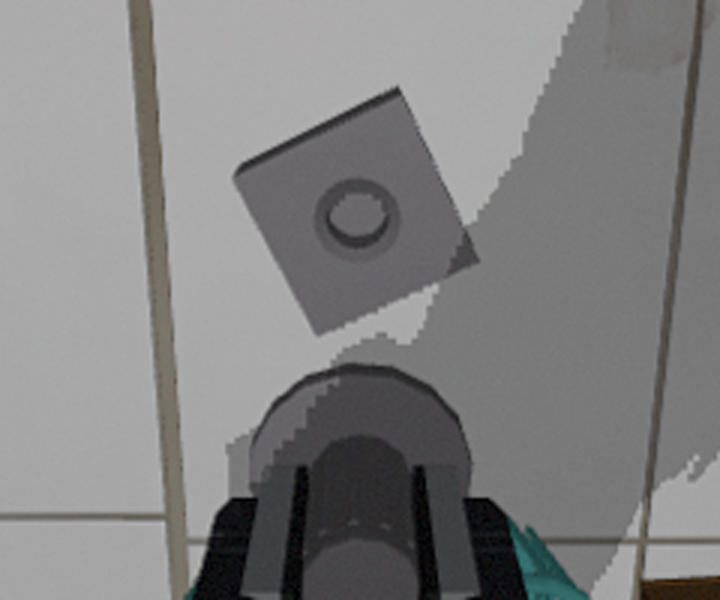

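The view shows the holder hole at (319.2,162.4) px. The held disc is centred at column 320.2, and its front rim is at row ~213.5.

```bash
python3 - <<'E'
from h import *
s=ctrl.observe(); c=cam('wrist',s); p=s['ee_pos']
print('holder',ray(c,(319.2,162.4),.03), 'mean w/ top', ray(cam('top'),(419.5,213),.03))
for dz in(-.004,0,.006): print(dz,'rim at',proj(c,p+[-.02,0,dz]), 'ray x-p', ray(c,(320.2,213.5),p[2]+dz)-p)
E
```

```text
holder [ 0.48689319 -0.14165109  0.03      ] mean w/ top [ 0.48779417 -0.14247677  0.03      ]
-0.004 rim at [320.11736985 206.39174642] ray x-p [-1.58589501e-02  4.66090692e-05 -4.00000000e-03]
0 rim at [320.13047129 209.14312507] ray x-p [-1.75159001e-02  3.79227645e-05  0.00000000e+00]
0.006 rim at [320.15122923 213.50241253] ray x-p [-2.00013250e-02  2.48933074e-05  6.00000000e-03]
```

Emit:
step_arm:
  plan:
    - [[0.026, -0.002, 0.15, 0, 0, 0, 1], [0.026, -0.002, 0.35, 0, 0, 0, 1], [0.026, -0.002, 0.55, 0, 0, 0, 1], [0.026, -0.002, 0.75, 0, 0, 0, 1], [0.026, -0.002, 0.88, 0, 0, 0, 1], [0.026, -0.002, 0.93, 0, 0, 0, 1], [0.026, -0.002, 0.93, 0, 0, 0, 1], [0.026, -0.002, 0.93, 0, 0, 0, 1], [0.026, -0.002, 0.93, 0, 0, 0, 1]]

```text
time: 9.07
ee_pos: [0.4879, -0.1419, 0.0619]
orientation: [-180.0, 0.1, -180.0]
force: [0.5, -0.2, 0.4]
gripper_width: 0.2
finger_force: 26.3
```

Emit:
step_arm:
  plan:
    - [[0, 0, 0.03, 0, 0, 0, 1], [0, 0, 0.06, 0, 0, 0, 1], [0, 0, 0.09, 0, 0, 0, 1], [0, 0, 0.12, 0, 0, 0, 1], [0, 0, 0.15, 0, 0, 0, 1], [0, 0, 0.17, 0, 0, 0, 1], [0, 0, 0.185, 0, 0, 0, 1], [0, 0, 0.195, 0, 0, 0, 1], [0, 0, 0.195, 0, 0, 0, 1], [0, 0, 0.195, 0, 0, 0, 1]]

```text
time: 9.9
ee_pos: [0.4872, -0.142, 0.0314]
orientation: [180.0, -0.0, -180.0]
force: [-0.3, 0.1, -0.2]
gripper_width: 0.194
finger_force: 26.3
```

Emit:
step_arm:
  plan:
    - [[0, 0, 0.006, 0, 0, 0, 1], [0, 0, 0.01, 0, 0, 0, 1], [0, 0, 0.01, 0, 0, 0, 1], [0, 0, 0.01, 0, 0, 0, 1]]

```text
time: 10.23
ee_pos: [0.4873, -0.142, 0.0303]
orientation: [-180.0, 0.0, -180.0]
force: [-0.7, 0.9, 5.4]
gripper_width: 0.199
finger_force: 26.7
```

The cap is seated (5.4 N upward). Release it and rise.

Emit:
step_arm:
  plan:
    - [[0, 0, 0.005, 0, 0, 0, 0.2], [0, 0, 0.0, 0, 0, 0, -1], [0, 0, 0, 0, 0, 0, -1], [0, 0, 0, 0, 0, 0, -1], [0, 0, 0, 0, 0, 0, -1], [0, 0, 0, 0, 0, 0, -1], [0, 0, -0.1, 0, 0, 0, -1], [0, 0, -0.25, 0, 0, 0, -1], [0, 0, -0.5, 0, 0, 0, -1], [0, 0, -0.75, 0, 0, 0, -1], [0, 0, -1, 0, 0, 0, -1], [0, 0, -1, 0, 0, 0, -1], [0, 0, -1, 0, 0, 0, -1]]

```text
time: 11.32
ee_pos: [0.4878, -0.1422, 0.1818]
orientation: [-179.9, 0.2, -180.0]
force: [-1.0, 0.3, -0.6]
gripper_width: 1.002
finger_force: 0.0
```

Emit:
step_arm:
  plan:
    - [[0.2, 0.25, 0, 0, 0, 0, -1], [0.2, 0.5, 0, 0, 0, 0, -1], [0.2, 0.75, 0, 0, 0, 0, -1], [0.2, 0.95, 0, 0, 0, 0, -1], [0.2, 1, 0, 0, 0, 0, -1], [0.2, 1, 0, 0, 0, 0, -1]]

```text
time: 11.82
ee_pos: [0.4565, 0.0097, 0.1789]
orientation: [180.0, -0.1, -179.8]
force: [-1.1, 0.2, -0.1]
gripper_width: 1.004
finger_force: 0.0
```

```bash
python3 - <<'E'
from h import *
im,c,s=look('wrist','w5'); print(s['ee_pos'],s['gripper_width'])
for X in([.4535,.0815,.091],[.487,-.1417,.036],[.487,-.1417,.07],[.4535,.0815,.042]): print(proj(c,X))
i=im.astype(int); print(blobs((i[:,:,2]>i[:,:,1]+60)&(i[:,:,2]>i[:,:,0]+60),30))
cv2.imwrite('pics/w5z.png',cv2.resize(im[60:320,20:620],(800,347)))
E
```

```text
[0.45650848 0.00966558 0.17892256] 1.0038372256877954
[409.99265886 188.44020938]
[166.53337591 202.90161034]
[149.74411375 216.3241598 ]
[396.41306665 172.2609315 ]
[(np.int32(244), array([400, 177,  18,  18], dtype=int32), array([408.57786885, 186.03278689])), (np.int32(74), array([302, 356,  11,  14], dtype=int32), array([305.87837838, 361.54054054]))]
```

View pics/w5z.png

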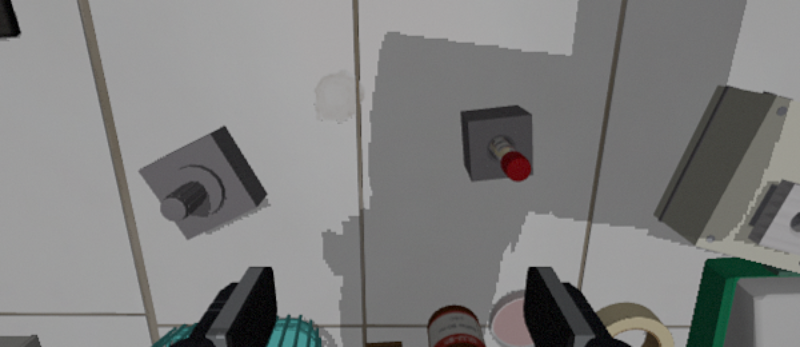

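The dust cap sits upright in the holder with its knob at about (145,217). The red tube cap is at (409,187), which gives the tube at about (0.4525, 0.0815). Move over it, descend and grip.

Emit:
step_arm:
  plan:
    - [[0.026, 0.2, 0, 0, 0, 0, -1], [0.026, 0.4, 0, 0, 0, 0, -1], [0.026, 0.477, 0, 0, 0, 0, -1], [0.026, 0.477, 0, 0, 0, 0, -1], [0.026, 0.477, 0.15, 0, 0, 0, -1], [0.026, 0.477, 0.3, 0, 0, 0, -1], [0.026, 0.477, 0.45, 0, 0, 0, -1], [0.026, 0.477, 0.6, 0, 0, 0, -1], [0.026, 0.477, 0.72, 0, 0, 0, -1], [0.026, 0.477, 0.8, 0, 0, 0, -1], [0.026, 0.477, 0.82, 0, 0, 0, -1], [0.026, 0.477, 0.82, 0, 0, 0, -1], [0.026, 0.477, 0.82, 0, 0, 0, -1]]

```text
time: 12.95
ee_pos: [0.4535, 0.0787, 0.0571]
orientation: [180.0, -0.0, 180.0]
force: [0.5, -0.9, 0.1]
gripper_width: 0.999
finger_force: 0.0
```

```bash
python3 - <<'E'
from h import *
im,c,s=look('wrist','w6'); print(s['ee_pos'],s['force'])
i=im.astype(int); 
for a in blobs((i[:,:,2]>i[:,:,1]+60)&(i[:,:,2]>i[:,:,0]+60),30): print(a)
for z in(.073,.082,.091): print(proj(c,[*s['ee_pos'][:2],z]))
E
```

```text
[0.45351644 0.07866696 0.05713044] [ 0.47174731 -0.87588994  0.12724446]
(np.int32(694), array([309, 260,  32,  29], dtype=int32), array([324.01873199, 274.41210375]))
[320.15841714 257.91636689]
[320.18681001 267.57776454]
[320.21846207 278.34818264]
```

Emit:
step_arm:
  plan:
    - [[0.01, 0.013, 0, 0, 0, 0, -1], [0.01, 0.013, 0, 0, 0, 0, -1], [0.01, 0.013, 0, 0, 0, 0, -0.3], [0.01, 0.013, 0, 0, 0, 0, 0.2], [0.01, 0.013, 0, 0, 0, 0, 0.5], [0.01, 0.013, 0, 0, 0, 0, 1], [0.01, 0.013, 0, 0, 0, 0, 1], [0.01, 0.013, 0, 0, 0, 0, 1], [0.01, 0.013, 0, 0, 0, 0, 1], [0.01, 0.013, 0, 0, 0, 0, 1], [0.01, 0.013, 0, 0, 0, 0, 1], [0.01, 0.013, 0, 0, 0, 0, 1]]
  squeeze: 35

```text
time: 14.0
ee_pos: [0.4518, 0.0815, 0.057]
orientation: [180.0, 0.0, -180.0]
force: [-0.9, -0.3, 3.4]
gripper_width: 0.166
finger_force: 34.1
```

Gripped. Lift and carry to the cup.

Emit:
step_arm:
  plan:
    - [[0, 0, -0.1, 0, 0, 0, 1], [0, 0, -0.25, 0, 0, 0, 1], [0, 0, -0.45, 0, 0, 0, 1], [0, 0, -0.65, 0, 0, 0, 1], [0, 0, -0.85, 0, 0, 0, 1], [0, 0, -0.95, 0, 0, 0, 1], [-0.13, 0.2, -0.95, 0, 0, 0, 1], [-0.26, 0.4, -0.95, 0, 0, 0, 1], [-0.26, 0.6, -0.95, 0, 0, 0, 1], [-0.26, 0.8, -0.95, 0, 0, 0, 1], [-0.26, 0.95, -0.95, 0, 0, 0, 1], [-0.26, 1, -0.95, 0, 0, 0, 1]]

```text
time: 15.0
ee_pos: [0.4903, 0.234, 0.199]
orientation: [180.0, -0.0, -179.9]
force: [0.1, 0.1, 1.1]
gripper_width: 0.168
finger_force: 34.2
```

Emit:
step_arm:
  plan:
    - [[0, 0.1, 0, 0, 0, 0, 1], [0, 0.2, 0, 0, 0, 0, 1], [0, 0.28, 0, 0, 0, 0, 1], [0, 0.28, 0, 0, 0, 0, 1], [0, 0.28, 0, 0, 0, 0, 1], [0, 0.28, 0, 0, 0, 0, 1]]

```text
time: 15.5
ee_pos: [0.4906, 0.2728, 0.1993]
orientation: [-180.0, -0.0, -180.0]
force: [0.1, -0.5, -0.4]
gripper_width: 0.163
finger_force: 34.2
```

```bash
python3 - <<'E'
from h import *
im,c,s=look('wrist','w7'); print(s['ee_pos'],s['orientation'],s['gripper_width'],s['finger_force']); p=s['ee_pos']
print('cup',proj(c,[.491,.2738,.08]),'foot',proj(c,p-[0,0,.047]),'stand-ht', proj(c,p+[0,0,-.01]))
cv2.imwrite('pics/w7z.png',cv2.resize(im[100:300,220:420],(600,600),interpolation=cv2.INTER_CUBIC))
E
```

```text
[0.49062393 0.27279708 0.19929172] [-1.79985037e+02 -1.86557353e-02 -1.79996902e+02] 0.16318967753642222 34.21230912208557
cup [321.0939012  180.74719931] foot [320.03928521 210.8545329 ] stand-ht [320.09588645 234.97652512]
```

View pics/w7z.png

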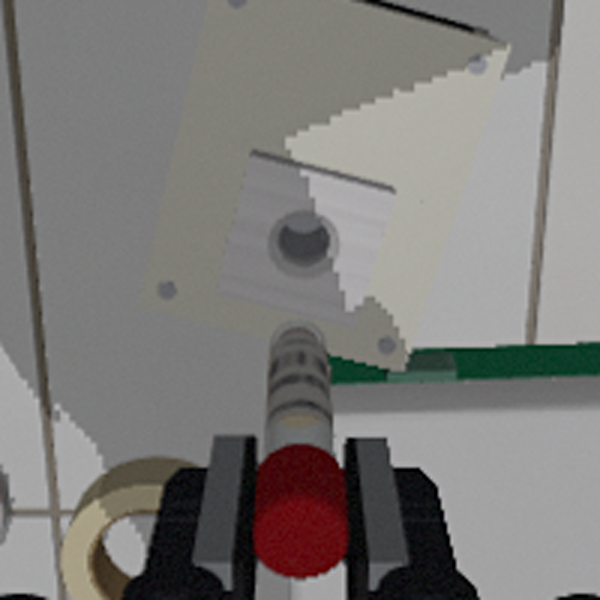

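The view shows the bare cup hole centred at (321.3,181.3). The held tube's foot is at column 319.8 with its front edge near row 206.7, and the lower edge of the red cap is near row 292.5.

```bash
python3 - <<'E'
from h import *
s=ctrl.observe(); c=cam('wrist',s); p=s['ee_pos']
print('cup',ray(c,(321.3,181.3),.08))
print('foot front',proj(c,p+[-.0062,0,-.047]),'back',proj(c,p+[.0062,0,-.047]))
print('foot x off from front edge', ray(c,(319.8,206.7),p[2]-.047)-p+[.0062,0,0])
print('top back',proj(c,p+[.008,0,.034]),'front lower',proj(c,p+[-.008,0,.016]),'x off',ray(c,(320,292.3),p[2]+.034)-p-[.008,0,0])
im=cv2.imread('pics/w7.png'); g=cv2.cvtColor(im,6); print(g[198:222,320]); print(im[240:296:2,320,2])
E
```

```text
cup [0.49161095 0.27391496 0.08      ]
foot front [320.02899032 202.34002724] back [320.03777977 219.20152956]
foot x off from front edge [ 0.00316335 -0.00015715 -0.047     ]
top back [320.20990236 293.53746566] front lower [320.14680801 243.76691685] x off [-6.69175728e-04 -9.57717038e-05  3.40000000e-02]
[121 123 126 128 127 126 122 124 118 115 111  86  83  90  89  73  79  91
  84  63  50  53  52  68]
[111 109 108 108  70  66  69  65  70  67  65  65  74  91 105 104 105 102
 103 101 100 100  97  99 100  98  94 164]
```

I've now viewed all 10 pictures, so force and pose guide the rest. The foot seems 1–3 mm towards +x, so I compensate by half of that. Lower it into the mouth in small steps.

Emit:
step_arm:
  plan:
    - [[0.006, 0.008, 0.1, 0, 0, 0, 1], [0.006, 0.008, 0.2, 0, 0, 0, 1], [0.006, 0.008, 0.3, 0, 0, 0, 1], [0.006, 0.008, 0.38, 0, 0, 0, 1], [0.006, 0.008, 0.42, 0, 0, 0, 1], [0.006, 0.008, 0.45, 0, 0, 0, 1], [0.006, 0.008, 0.47, 0, 0, 0, 1], [0.006, 0.008, 0.49, 0, 0, 0, 1], [0.006, 0.008, 0.51, 0, 0, 0, 1], [0.006, 0.008, 0.53, 0, 0, 0, 1], [0.006, 0.008, 0.53, 0, 0, 0, 1]]

```text
time: 16.47
ee_pos: [0.4897, 0.2746, 0.1196]
orientation: [-180.0, -0.0, -180.0]
force: [0.2, -0.7, -0.3]
gripper_width: 0.162
finger_force: 34.2
```

```bash
python3 - <<'E'
from h import *
s=ctrl.observe(); print(s['ee_pos'],s['force'],s['torque'],s['gripper_width'])
E
```

```text
[0.48969344 0.27463479 0.11964974] [ 0.23703343 -0.68846933 -0.33098468] [ 0.01436127 -0.05491558 -0.02333212] 0.16186287386655468
```

No contact force with the foot 7 mm below the mouth, so it is in the hole. Continue down.

Emit:
step_arm:
  plan:
    - [[0, 0, 0.03, 0, 0, 0, 1], [0, 0, 0.06, 0, 0, 0, 1], [0, 0, 0.09, 0, 0, 0, 1], [0, 0, 0.12, 0, 0, 0, 1], [0, 0, 0.15, 0, 0, 0, 1], [0, 0, 0.175, 0, 0, 0, 1], [0, 0, 0.19, 0, 0, 0, 1], [0, 0, 0.2, 0, 0, 0, 1], [0, 0, 0.2, 0, 0, 0, 1]]

```text
time: 17.22
ee_pos: [0.4897, 0.2746, 0.0896]
orientation: [-180.0, -0.0, -180.0]
force: [0.3, -0.4, 0.6]
gripper_width: 0.168
finger_force: 34.2
```

Emit:
step_arm:
  plan:
    - [[0, 0, 0.015, 0, 0, 0, 1], [0, 0, 0.03, 0, 0, 0, 1], [0, 0, 0.045, 0, 0, 0, 1], [0, 0, 0.06, 0, 0, 0, 1], [0, 0, 0.06, 0, 0, 0, 1]]

```text
time: 17.63
ee_pos: [0.49, 0.2748, 0.0809]
orientation: [180.0, 0.0, -180.0]
force: [0.5, 0.1, 5.6]
gripper_width: 0.162
finger_force: 34.6
```

Emit:
step_arm:
  plan:
    - [[0, 0, 0.005, 0, 0, 0, 1], [0, 0, 0.01, 0, 0, 0, 1], [0, 0, 0.015, 0, 0, 0, 1], [0, 0, 0.02, 0, 0, 0, 1], [0, 0, 0.025, 0, 0, 0, 1], [0, 0, 0.025, 0, 0, 0, 1], [0, 0, 0.025, 0, 0, 0, 1]]
  squeeze: 60

```text
time: 18.22
ee_pos: [0.4901, 0.2748, 0.0776]
orientation: [180.0, 0.1, -180.0]
force: [0.5, -1.0, 7.1]
gripper_width: 0.153
finger_force: 58.6
```

Emit:
step_arm:
  plan:
    - [[0, 0, 0.004, 0, 0, 0, 1], [0, 0, 0.008, 0, 0, 0, 1], [0, 0, 0.01, 0, 0, 0, 1], [0, 0, 0.01, 0, 0, 0, 1], [0, 0, 0.01, 0, 0, 0, 1]]

```text
time: 18.63
ee_pos: [0.4906, 0.2749, 0.0769]
orientation: [179.9, 0.1, -180.0]
force: [-0.6, -0.9, 15.4]
gripper_width: 0.154
finger_force: 59.7
```

Emit:
step_arm:
  plan:
    - [[0, 0, 0.003, 0, 0, 0, 1], [0, 0, 0.003, 0, 0, 0, 1], [0, 0, 0.003, 0, 0, 0, 1], [0, 0, 0.003, 0, 0, 0, 1], [0, 0, 0.003, 0, 0, 0, 1], [0, 0, 0.003, 0, 0, 0, 1]]

```text
time: 19.13
ee_pos: [0.4908, 0.275, 0.0768]
orientation: [179.9, 0.2, -180.0]
force: [0.1, -1.7, 18.1]
gripper_width: 0.152
finger_force: 60.1
```

```bash
python3 - <<'E'
from h import *
im,c,s=look('wrist','w8'); print(s['ee_pos'],s['orientation'],s['force'],s['finger_force'])
t,_,_=look('top','t8'); t0=cv2.imread('pics/top0.png')
for n,(x,y,r) in dict(tape=(267,150,22),dish=(305,158,14),bottle=(331,150,12)).items():
    print(n,cv2.absdiff(t,t0)[y-r:y+r,x-r:x+r].mean())
for X in([.487,-.1417,.07],[.487,-.1417,.036]):print(proj(cam('top'),X))
g=cv2.cvtColor(t,6); print(g[213,395:440])
E
```

```text
[0.49083622 0.27502084 0.07683426] [ 179.9300894     0.18172823 -179.98593465] [ 0.06630418 -1.69206381 18.1456053 ] 60.05816102027893
tape 29.239841597796143
dish 29.065901360544217
bottle 15.785300925925926
[423.08624691 213.43268861]
[419.73693332 213.3621256 ]
[212 213 212 212 212 207 190 152 104  92 108 117 121 120 119 109  97 108
 118 119 112  90  60  43  59  91 113 119 119 118 117 115 114 115 115 117
 118 118 120 132 160 189 205 210 211]
```

```bash
python3 -c "
from workcell import ctrl
print(ctrl.finish_job())"
```

```text
the job is handed in; nothing more can be done
None
```

The dust cap is in the holder, and the job was handed in at about 19 s with the gripped tube pressing the cup onto its hard stop at about 18 N; no verdict came back, and my last check that the bystanders hadn't moved was inconclusive.

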